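# Refit a parts-box lid with its loose hinge pin

## Task

The lid of the steel parts box is off its hinge: slide it fully home on the box, so that its two knuckles stand in line between the box's three, then push the half-drawn hinge pin through all five until its head is up against the first. Then raise the lid's far edge about 5 cm to see that it swings on its pin, shut it again and let go. Leave the wood block, the pliers and the feeler gauge near the box where they are.

Things in the scene. Friction and masses are not known exactly. Their poses are not given: they have to be found in the camera images.
- box: Grey sheet-steel parts box, 110 x 116 mm, 48 mm high, open on top, screwed to the bench (cannot move), hinge side towards the robot. Origin: centre of its underside. Axes: z up; x level, out over its hinge side; y along the hinge, the way the pin goes home.
- box_hinge (a point): Middle of the box's hinge line, 56.5 mm above the bench and 63 mm from the box's centre along its x; axes as the box's. Three fixed knuckles (steel tubes, 16 mm outside, 9.2 mm bore) stand along it at y = -58 to -14, 5 to 17 and 36 to 54 mm; the lid's two fit between them with 2.5 mm to spare.
- lid_bore (a point): Middle of the loose lid's hinge line, on the axis of its two knuckles (16 mm outside, 9.2 mm bore, 14 mm long, centred at y = -4.5 and 26.5 mm). Axes as the box's when shut. At the start the lid lies flat on the box's rim, drawn back from the hinge by 10 to 28 mm. Fully home its front flange stops against the box and this point meets box_hinge within about 1 mm (2 mm along y).
- lid_knob (a point): Centre of the black round knob on the lid, 18 mm in diameter, 24 mm high; its foot is on the lid's top, 50.5 mm above the bench and 95 mm from the lid's hinge line. z is the lid's upward normal and tilts as the lid swings. The lid turns freely on the pin and falls shut when let go.
- lid_edge (a point): Middle of the outer face of the lid's front flange (the edge farthest from its hinge line, 121 mm from it), 45 mm above the bench. Grey sheet-steel lid, 124 mm wide, about 0.3 kg; its front flange hangs from 50.5 to 38 mm above the bench, its side flanges lap the box's sides with 1 mm of play and guide it. It slides at 2 to 5 N.
- pin_head (a point): Centre of the outer end face of the hinge pin's head. Loose steel pin: shank 8 mm thick, 118 mm long, nose rounded; head 18 mm in diameter, 10 mm thick; about 0.08 kg; y points from head to nose. At the start the nose is 38 to 42 mm deep in the first fixed knuckle, the head sticking out and drooping some mm. It slides at 2 to 12 N. Fully home the head touches that knuckle and this point is at y = -68 mm of box_hinge.
- wood_block: Bystander: oak packing block, 44 x 85 mm (along its y), 38 mm high; origin at the centre of its underside.
- pliers: Bystander: combination pliers lying flat, 187 mm long (along its y), 64 mm wide, 12 mm high; origin at the centre of its underside.
- feeler_gauge: Bystander: folded steel feeler gauge lying flat, 95 mm long (along its y), 15 mm wide, 12 mm high; origin at the centre of its underside.

How it is judged:
By the outcome, as a careful person would: the job done as asked, in the order asked, and still so for the second after the job is handed in, with the robot touching nothing.
It also fails if it takes over 61 s, if anything falls off the work surface, if the arm or the gripper's body presses on something with over 40 N, if the wrist force passes 120 N, or if a joint passes its speed limit or range.

## Robot

A 7-joint arm with a two-finger parallel gripper is mounted at the origin on a cart in front of the work surface, level with it; the furniture and walls round the work are solid. World frame = base frame: x ahead of the robot, y to its left, z up, the work surface at z = 0. Lengths are in m, angles in rad, forces in N, time in s.
With the tool pointing down it reaches from about 0.4 to 0.925 m from the base axis. Payload 4.1 kg.
Tool frame: the origin (TCP) lies between the finger pads; the fingertips stand 11 mm ahead of it and the grasp point (between the pads) lies 8 mm behind it; z points along the fingers, y is the direction in which the jaws open and shut (so a half turn about z gives the same grasp; the last joint's range is limited). The gripper opens to 85 mm and grips with 20 to 120 N. Pads are 22 mm wide; open, the fingers measure 114 mm over their backs; the gripper's body (76 mm by 85 mm) begins 54 mm behind the grasp point. The pads swing forward as they close: fully open they stand 13 mm farther back than shut.
Start: joints at [-1.227, 0.398, 0.045, 1.537, -0.019, 1.207, -0.051], TCP at [0.278, 0.587, 0.242] pointing down, gripper open.
Joint ranges: [-2.82, 2.82], [-0.49, 2.23], [-1.37, 1.46], [0, 2.46], [-1.36, 4.5], [0.23, 2], [-2.94, 2.94]. Speed limits (rad/s): [2.57, 2.57, 3.14, 3.14, 3.14, 3.14, 3.14].

## Interface

Orientations are given as a unit quaternion [w, x, y, z].
In Python, from cell import manip gives the robot as it stands.
- The arm moves only by the shell command python3 -m handwheel 'ROWS' [FORCE]. ROWS is JSON, a list that holds one entry, the list of rows, each a list of 5 numbers: the finger opening in m, from 0 to 0.0854, then the shift along the tool's x, y, z in m, then the turn about the tool's z in degrees. In form: [[[gripper, x, y, z, twist], ...]]. A call has 1 to 12 rows; each row is the pose to reach, as a shift and turn from the pose measured when the call began, along the tool's axes at that moment; what a row does not reach only later rows make up. A row lasts 1/12 s, in which the tool goes at most 41.7 mm and 7.16 degrees, less where a joint would pass 70% of its speed; a pose out of reach is approached as far as the arm can. A call with a gripper value outside its range is refused whole. The fingers move at their own pace and stop on an object; FORCE is the grip in N (left out, the last holds). Time passes only in rows, so rows that repeat a pose let the fingers close. It gives the time, the measured TCP pose, the force and the opening at its end, in the units of the state.
- manip.get_state(): the state, without advancing time (a new reading comes with each control period).
- manip.capture(name): name is "scene" or "top" or "wrist"; returns (picture, depth): 420x560x3 uint8, red, green, blue; 420x560 float32, m along the optical axis (not along the pixel's ray), 0 where there is no reading.
- manip.camera_model(name): a dict with "mtx" (3x3 intrinsics, pixels), "extrinsics" (4x4, takes a point from camera to world coordinates); the wrist camera has in their place "tool_from_camera" (4x4, takes a point from camera to tool coordinates, whose origin is the TCP and whose axes are the flange's). Camera axes: x right, y down, z forward; pixel columns grow to the right and rows downward; lengths in m; the calibration is good to about 2 mm. A picture is of the moment at which its call begins: read the wrist's pose just before it. camera_model takes no time and is no camera call.
- manip.close_job(): hands the job in, once; it reports no verdict.
Trained networks look in the newest picture that a camera, given by its name, has taken for a name from the list of things; names that differ only in an ending like _2 or _b are one class to them, and where a whole thing is asked for, a point or a joint stands for the part that bears it (a point fixed in the world has none). Each returns a list of dicts, best first, with "confidence" (0 to 1); they miss things now and then, are a little off and sometimes report something else, mostly with a low value. They report only what shows in the picture. A call takes as long as a camera call.
- manip.boxes_of(camera, thing): "point" ([x, y, z] in m, in the coordinates of the camera as it stood for that picture, good to about 4 mm: the middle of the surface that is visible of it).
- manip.place_of(camera, thing): "point" ([x, y, z] in m, in the coordinates of the camera as it stood for that picture, good to about 4 mm: a listed point, or the origin of a listed thing).
The state is a dict: "t": time; "qpos": joint angles; "dq": joint speeds; "effort": joint torques, N m; "position": TCP position; "orientation": TCP orientation; "ft_force": force on the tool from outside, world axes, zero at the start; "ft_torque": the same for the moment, N m; "finger_gap": finger opening in m.
Only numpy, scipy, OpenCV 4.12 (cv2) and the standard library are available. Lean on these libraries where they do the work, as an engineer would, in place of code of your own. Each camera call takes 0.05 s, during which the arm holds its last target.

## Working session

There is one attempt and no reset: what is moved stays moved. The work goes in short steps, Python scripts to look and compute and a shell command to move; the robot and the scene stay as the last step left them, time stands still between calls to the robot, and variables do not carry over. Pictures are saved under pics/ and viewed, and the job is handed in when it is done.

```bash
ls; mkdir -p pics; cat > h.py <<'E'
import numpy as np, cv2
from cell import manip
from scipy.spatial.transform import Rotation as R
def rot(q): return R.from_quat([q[1],q[2],q[3],q[0]]).as_matrix()
def T(s):
    M=np.eye(4);M[:3,:3]=rot(s['orientation']);M[:3,3]=s['position'];return M
def ext(c,s):
    m=manip.camera_model(c)
    return np.array(m['extrinsics']) if c!='wrist' else T(s)@np.array(m['tool_from_camera'])
def shot(c,fn):
    s=manip.get_state(); p,d=manip.capture(c); cv2.imwrite('pics/'+fn,cv2.cvtColor(p,cv2.COLOR_RGB2BGR)); np.savez('pics/'+fn+'.npz',p=p,d=d,E=ext(c,s),K=np.array(manip.camera_model(c)['mtx'])); return p,d,ext(c,s)
def find(c,E,things,f='place_of',n=1):
    for t in things:
        for r in getattr(manip,f)(c,t)[:n]:
            print(c,f,t,np.round((E@np.r_[r['point'],1])[:3],4),round(r['confidence'],2))
E
python3 - <<'E'
from h import *
s=manip.get_state();print({k:np.round(v,3).tolist() for k,v in s.items()})
print(rot(s['orientation']).round(3))
for c in['scene','top']:
    p,d,E=shot(c,c+'0.png')
    find(c,E,['box_hinge','lid_bore','lid_knob','lid_edge','pin_head','box','wood_block','pliers','feeler_gauge'])
print(manip.get_state()['t'])
E
```

```text
pics
{'t': 0.0, 'qpos': [-1.227, 0.399, 0.045, 1.538, -0.019, 1.207, -0.051], 'dq': [-0.001, -0.002, 0.001, -0.001, -0.002, -0.0, 0.0], 'effort': [-0.001, -47.513, 1.364, -25.422, 0.012, 0.01, 0.0], 'position': [0.278, 0.587, 0.241], 'orientation': [-0.0, 0.22, 0.976, -0.001], 'ft_force': [-0.311, 1.168, 0.513], 'ft_torque': [-0.026, 0.01, 0.042], 'finger_gap': 0.085}
[[-0.904  0.428 -0.001]
 [ 0.428  0.904 -0.002]
 [-0.    -0.002 -1.   ]]
scene place_of box_hinge [0.5476 0.1238 0.059 ] 0.81
scene place_of lid_bore [0.5641 0.1284 0.0555] 0.76
scene place_of lid_knob [0.6523 0.1533 0.0602] 0.63
scene place_of lid_edge [0.6785 0.1624 0.0429] 0.75
scene place_of pin_head [0.5086 0.2624 0.0498] 0.45
scene place_of box [ 0.6119  0.1398 -0.004 ] 0.81
scene place_of wood_block [ 0.7233 -0.0845 -0.0008] 0.63
scene place_of pliers [ 0.6819 -0.2623 -0.002 ] 0.62
scene place_of feeler_gauge [7.873e-01 3.940e-02 3.000e-04] 0.52
top place_of box_hinge [0.5524 0.1249 0.0544] 0.71
top place_of lid_bore [0.57   0.13   0.0596] 0.58
top place_of lid_knob [0.6528 0.1569 0.0614] 0.89
top place_of lid_edge [0.6791 0.1612 0.0457] 0.91
top place_of pin_head [0.5083 0.2694 0.0535] 0.46
top place_of box [ 0.6124  0.1379 -0.0032] 0.73
top place_of wood_block [ 0.7265 -0.0856 -0.0031] 0.93
top place_of pliers [ 0.6807 -0.2608 -0.0065] 0.95
top place_of feeler_gauge [0.7902 0.0364 0.0011] 0.53
1.0
```

View pictures.

View pics/scene0.png

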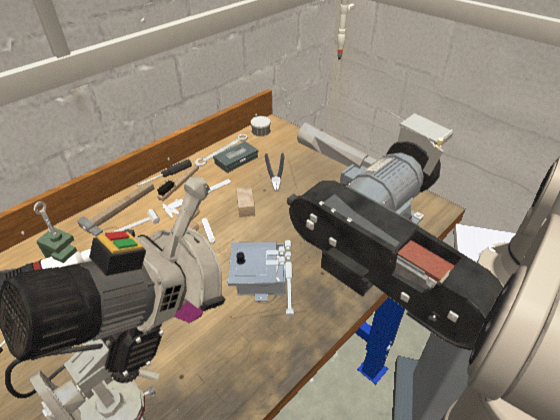

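View pics/top0.png

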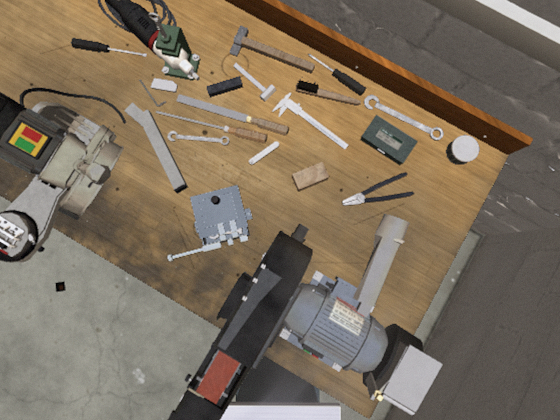

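```bash
python3 - <<'E'
from h import *
for c in['top','scene']:
    z=np.load(f'pics/{c}0.png.npz');d=z['d'];K=z['K'];E=z['E']
    v,u=np.mgrid[:420,:560]
    P=np.stack([(u-K[0,2])/K[0,0]*d,(v-K[1,2])/K[1,1]*d,d,np.ones_like(d)],-1)@E.T
    ok=d>0; P=P[ok]
    g={}
    xs=np.arange(0,1.05,.05);ys=np.arange(.85,-.65,-.05)
    H=np.full((len(xs),len(ys)),-1.)
    i=np.floor((P[:,0])/.05).astype(int);j=np.floor((.85-P[:,1])/.05).astype(int)
    m=(i>=0)&(i<len(xs))&(j>=0)&(j<len(ys))
    np.maximum.at(H,(i[m],j[m]),P[m,2])
    print(c,'cols y top edge',ys[0],'..',ys[-1]);
    for a in range(len(xs)-1,-1,-1): print('%.2f'%xs[a],' '.join('%3d'%(h*100) for h in H[a]))
    Ei=np.linalg.inv(E)
    for w in [(0,0,0),(.278,.587,.242),(.55,.125,.0565)]:
        q=K@(Ei@np.r_[w,1])[:3];print(w,q[:2]/q[2])
for n,(a,b,cc,dd) in {'scene':(200,330,200,330),'top':(150,280,150,290)}.items():
    im=cv2.imread(f'pics/{n}0.png')[a:b,cc:dd];cv2.imwrite(f'pics/{n}0c.png',cv2.resize(im,None,fx=4.3,fy=4.3,interpolation=2))
E
```

```text
top cols y top edge 0.85 .. -0.6000000000000013
1.00 -100   0   0   0   0   0   0   0   0   0   8  24  14   0   1   1   2   2   2   2  10  28  31  31 -100 -100 -100 -100 -100 -100
0.95 -100   0   0   0   0   0   0   0   0   0   1   7   8   7   2   2   2   4   4   3   2  10  37  40  41  30 -100 -100 -100 -100
0.90 -100 -100   0   0   0  15  10   1   2   2   1   0   1   2   1   0   2   1   3   3   2   2   0  41  41  45  44 -100 -100 -100
0.85 -100 -100 -100 -100 -100  21  22   3   1   4   4   1   1   1   2   2   2   2   1   0   0   3   3   3   0  41  41  36  29 -100
0.80 -100 -100 -100 -100 -100  16  34  36   1   0   4   4   0   0   2   2   2   2   0   0   0   3   3   3   3   4   4  10  26  22
0.75 -100 -100   0   0 -100 -100 -100  37  35   0  29   4   0   0   0   1   1   0   3   4   0   0   3   3   3   4   4   4   9  10
0.70 -100 -100   0   0   2   2 -100  39  39  37  32   4   4   0   0   0   0   4   4   4   0   0   1   1   0   0   0   0   0 -100
0.65 -100 -100   0   2   2   3  33  35  38  34  40  40   5   7   7   5   0   1   4   0   1   1   1   1   1   0   0   0   0 -100
0.60 -100 -1
[... 4266 characters left out ...]
5 -100 -100 -100 -100 -100 -100 -100 -100 -100 -100 -100 -100  15  15  15  15 -74 -74   0   0   0   0   0 -83 -84 -100 -100 -100 -100 -100
0.10 -100 -100 -100 -100 -100 -100 -100 -100 -100 -100 -100 -100  14  15  15 -18 -25   1   0   0   0   0 -83 -84 -84 -83 -84 -100 -100  41
0.05 -100 -100 -100 -100 -100 -100 -100 -100 -100 -100 -100 -100 -100 -100 -15 -100  31  31   6   0   0 -84 -84 -83 -83 -84 -100 -100  40  43
0.00 -100 -100 -100 -100 -100 -100 -100 -100 -100 -100 -100 -100 -100 -100 -32 -100  23  31  30   1   0 -100 -84 -83 -83 -85 -100 -100  41  44
(0, 0, 0) [524.84844401 278.50006043]
(0.278, 0.587, 0.242) [430.60434749 505.67626621]
(0.55, 0.125, 0.0565) [286.83457691 258.70437649]
```

View pics/top0c.png

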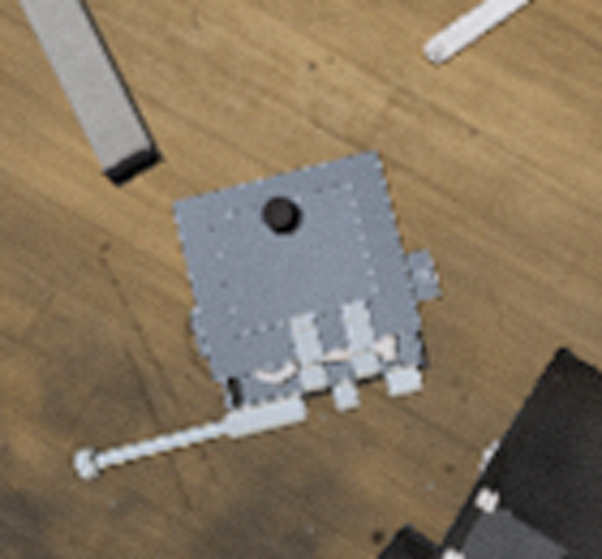

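View pics/scene0c.png

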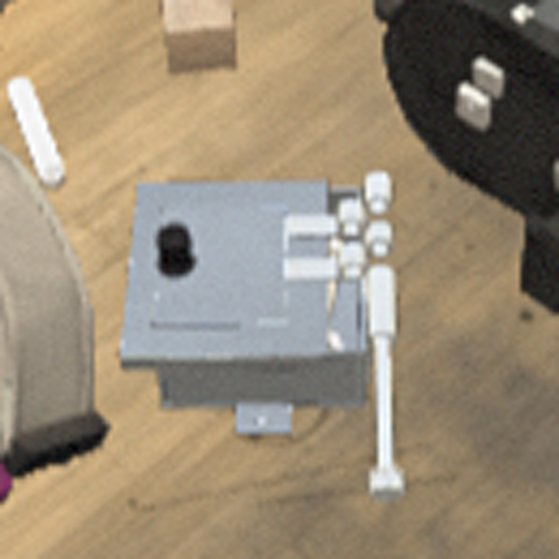

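```bash
python3 - <<'E'
from h import *
for c in['top','scene']:
    z=np.load(f'pics/{c}0.png.npz');d=z['d'];K=z['K'];E=z['E']
    v,u=np.mgrid[:420,:560]
    P=(np.stack([(u-K[0,2])/K[0,0]*d,(v-K[1,2])/K[1,1]*d,d,np.ones_like(d)],-1)@E.T)[d>0]
    for lo in np.arange(.1,.5,.05):
        m=(P[:,2]>lo)&(P[:,2]<lo+.05)&(P[:,0]>.35)&(P[:,1]>.1)&(P[:,1]<.6)&(P[:,0]<.8)
        if m.sum()>3: Q=P[m];i=Q[:,1].argmin();j=Q[:,0].argmin();print(c,round(lo,2),m.sum(),'miny',Q[i,:3].round(3),'minx',Q[j,:3].round(3))
s=manip.get_state()
Rm=rot(s['orientation']);p=np.array(s['position'])
for w in [(.42,.27,.24),(.655,.155,.16)]: print(w,(Rm.T@(np.array(w)-p)).round(4))
E
```

```text
top 0.1 9 miny [0.797 0.477 0.105] minx [0.797 0.477 0.105]
top 0.15 113 miny [0.356 0.1   0.159] minx [0.35  0.118 0.155]
top 0.2 16 miny [0.737 0.312 0.249] minx [0.737 0.312 0.249]
top 0.25 1180 miny [0.706 0.302 0.291] minx [0.587 0.393 0.258]
top 0.3 4118 miny [0.692 0.305 0.301] minx [0.611 0.364 0.3  ]
top 0.35 2152 miny [0.651 0.28  0.384] minx [0.634 0.292 0.385]
top 0.4 111 miny [0.648 0.285 0.401] minx [0.641 0.3   0.401]
scene 0.1 1115 miny [0.382 0.1   0.108] minx [0.35  0.121 0.136]
scene 0.15 2634 miny [0.366 0.1   0.159] minx [0.35  0.115 0.16 ]
scene 0.2 1416 miny [0.586 0.395 0.25 ] minx [0.586 0.395 0.25 ]
scene 0.25 3021 miny [0.741 0.326 0.287] minx [0.585 0.393 0.253]
scene 0.3 7024 miny [0.668 0.311 0.308] minx [0.61  0.355 0.301]
scene 0.35 8612 miny [0.654 0.283 0.397] minx [0.633 0.292 0.383]
scene 0.4 725 miny [0.647 0.288 0.4  ] minx [0.639 0.303 0.4  ]
(0.42, 0.27, 0.24) [-0.2638 -0.2261  0.0023]
(0.655, 0.155, 0.16) [-0.5254 -0.2294  0.0823]
```

```bash
python3 -m handwheel '[[[0.0854,-0.03,-0.026,0,-4],[0.0854,-0.06,-0.052,0,-8],[0.0854,-0.09,-0.077,0,-12],[0.0854,-0.12,-0.103,0,-17],[0.0854,-0.15,-0.129,0,-22],[0.0854,-0.18,-0.154,0,-27],[0.0854,-0.21,-0.18,0,-32],[0.0854,-0.24,-0.206,0,-37.6],[0.0854,-0.264,-0.226,0,-37.6],[0.0854,-0.264,-0.226,0,-37.6]]]' 40
python3 - <<'E'
from h import *
s=manip.get_state();print(s['qpos'],s['position'],rot(s['orientation']).round(3),s['ft_force'])
Rm=rot(s['orientation']);p=np.array(s['position'])
print((Rm.T@(np.array((.645,.155,.2))-p)).round(4))
E
```

```text
t: 1.83
position: [0.4238, 0.2622, 0.2427]
orientation: [0.001, -0.101, 0.995, -0.002]
ft_force: [1.1, -0.3, -0.1]
finger_gap: 0.0849
[-0.76806146  0.12608089  0.13779767  1.89289009 -0.01502001  1.12400763
  1.14780382] [0.42375978 0.26221017 0.2427113 ] [[-0.98  -0.2    0.002]
 [-0.2    0.98  -0.003]
 [-0.001 -0.003 -1.   ]] [ 1.13386417 -0.33157662 -0.0670821 ]
[-0.1952 -0.1492  0.0435]
```

```bash
python3 -m handwheel '[[[0.0854,-0.03,-0.025,0.005,0],[0.0854,-0.06,-0.05,0.01,0],[0.0854,-0.09,-0.07,0.015,0],[0.0854,-0.12,-0.095,0.02,0],[0.0854,-0.15,-0.12,0.03,0],[0.0854,-0.18,-0.149,0.04,0],[0.0854,-0.195,-0.149,0.04,0],[0.0854,-0.195,-0.149,0.04,0]]]'
python3 - <<'E'
from h import *
s=manip.get_state();print(s['position'],rot(s['orientation']).round(3))
p,d,E=shot('wrist','w1.png')
find('wrist',E,['lid_knob','box_hinge','lid_bore','lid_edge','pin_head'])
E
```

```text
t: 2.5
position: [0.6478, 0.1527, 0.2021]
orientation: [0.001, -0.098, 0.995, -0.003]
ft_force: [-0.5, -0.1, -0.5]
finger_gap: 0.0856
[0.64781008 0.15268638 0.20214976] [[-0.981 -0.196  0.003]
 [-0.196  0.981 -0.005]
 [-0.002 -0.005 -1.   ]]
wrist place_of lid_knob [0.6581 0.1521 0.0623] 0.79
wrist place_of lid_bore [0.5591 0.1234 0.0543] 0.67
wrist place_of lid_edge [0.6822 0.1613 0.0484] 0.83
wrist place_of pin_head [ 7.228e-01 -8.730e-02 -6.000e-04] 0.54
```

View pics/w1.png

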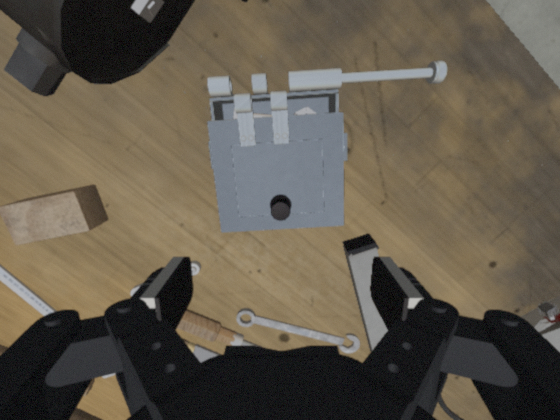

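```bash
cat >> h.py <<'E'
def ray(fn,u,v,z):
    n=np.load('pics/'+fn+'.npz');K=n['K'];E=n['E']
    r=E[:3,:3]@np.linalg.inv(K)@np.array([u,v,1.]);o=E[:3,3]
    return o+r*(z-o[2])/r[2]
E
python3 - <<'E'
from h import *
im=cv2.imread('pics/w1.png')[50:250,190:460];cv2.imwrite('pics/w1c.png',cv2.resize(im,None,fx=2.9,fy=2.9,interpolation=2))
n=np.load('pics/w1.png.npz');d=n['d'];K=n['K'];E=n['E']
v,u=np.mgrid[:420,:560]
P=(np.stack([(u-K[0,2])/K[0,0]*d,(v-K[1,2])/K[1,1]*d,d,np.ones_like(d)],-1)@E.T)[...,:3]
r=np.s_[50:250,190:460]
Q=P[r].reshape(-1,3)
k=(Q[:,2]>.068)&(Q[:,0]>.6);print('knob',k.sum(),Q[k].mean(0),Q[k].min(0),Q[k].max(0))
l=(abs(Q[:,2]-.0505)<.004)&(Q[:,0]>.58);rect=cv2.minAreaRect(Q[l][:,:2].astype(np.float32)*1000);print('lid',rect,np.median(Q[l][:,2]))
h=(Q[:,2]>.0585)&(Q[:,0]<.59);print(h.sum());np.set_printoptions(suppress=True)
b=Q[h]; 
c,lab=0,None
m=np.zeros(d.shape,np.uint8);mm=(P[...,2]>.0585)&(P[...,0]<.59);m[r]=mm[r]
nn,lab,st,ce=cv2.connectedComponentsWithStats(m)
for i in range(1,nn):
    if st[i,4]>15: q=P[lab==i];print(ce[i].round(1),st[i,4],q.mean(0).round(4),q.max(0).round(4),q.min(0).round(4))
E
```

```text
knob 322 [0.65526882 0.15163933 0.07371981] [0.64717713 0.14291826 0.06803056] [0.66479924 0.16052223 0.075825  ]
lid ((623.742431640625, 142.84197998046875), (119.02897644042969, 123.47366333007812), 14.64002799987793) 0.05048878395336659
2740
[440.8  69.9] 143 [0.5139 0.2599 0.0598] [0.52   0.265  0.0614] [0.5085 0.2544 0.0585]
[316.5  78.4] 1067 [0.5411 0.1594 0.064 ] [0.5803 0.1929 0.3333] [0.529  0.136  0.0585]
[259.1  82.4] 276 [0.5534 0.1132 0.0637] [0.5803 0.1387 0.3333] [0.545  0.1058 0.0586]
[362.9  75.6] 27 [0.5306 0.1975 0.059 ] [0.534  0.2023 0.06  ] [0.5281 0.1927 0.0585]
[219.   85.1] 416 [0.5621 0.0811 0.0653] [0.5803 0.1387 0.3333] [0.5524 0.0698 0.0587]
[278.7  99.8] 304 [0.5637 0.132  0.0653] [0.5803 0.1401 0.3333] [0.5547 0.1233 0.0586]
[242.5 102.2] 305 [0.5714 0.1022 0.0635] [0.5803 0.1387 0.3333] [0.5627 0.0937 0.0585]
```

View pics/w1c.png

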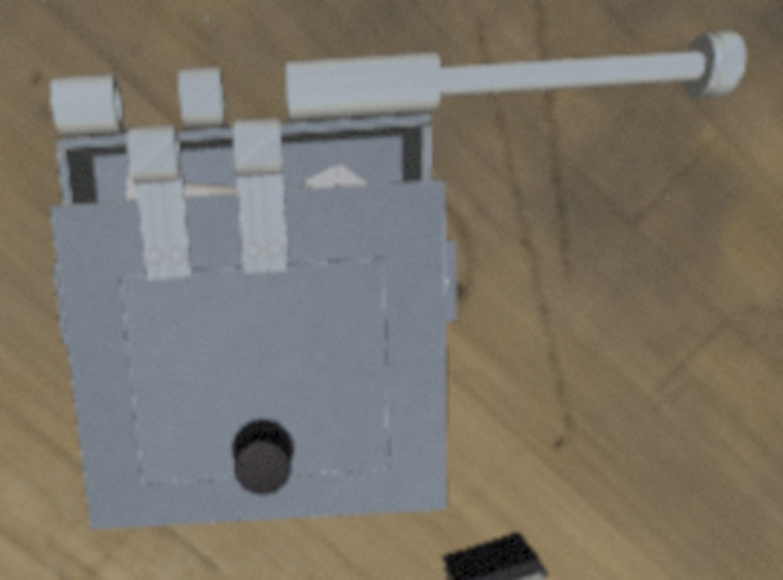

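```bash
python3 -m handwheel '[[[0.05,-0.004,-0.001,0.035,-3],[0.05,-0.0075,-0.002,0.07,-3],[0.05,-0.0075,-0.002,0.1,-3],[0.05,-0.0075,-0.002,0.12,-3],[0.05,-0.0075,-0.002,0.134,-3],[0.05,-0.0075,-0.002,0.134,-3]]]' 40
python3 - <<'E'
from h import *
s=manip.get_state();print(s['position'],rot(s['orientation']).round(3),s['ft_force'])
shot('wrist','w2.png')
E
```

```text
t: 3.3
position: [0.6488, 0.1562, 0.0672]
orientation: [-0.002, -0.128, 0.992, -0.001]
ft_force: [-0.3, -0.0, -0.2]
finger_gap: 0.0499
[0.64881901 0.15621504 0.06715596] [[-0.967 -0.255 -0.004]
 [-0.255  0.967 -0.003]
 [ 0.004 -0.002 -1.   ]] [-0.34207515 -0.00646324 -0.22407582]
```

View pics/w2.png

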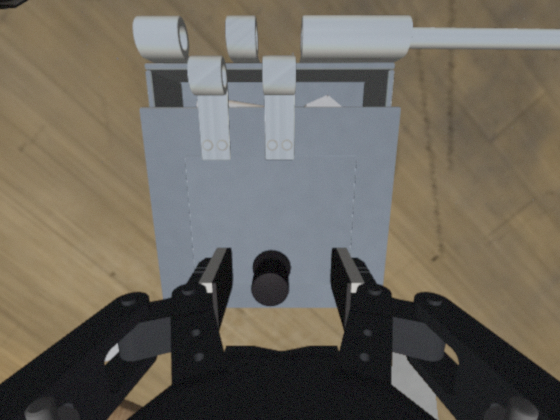

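```bash
python3 -m handwheel '[[[0.05,-0.006,-0.005,0,0],[0.05,-0.006,-0.005,0,0],[0.05,-0.006,-0.005,0,0]]]' 40
python3 - <<'E'
from h import *
s=manip.get_state();print(s['position'],s['dq'].round(3) if hasattr(s['dq'],'round') else s['dq'],s['ft_force'])
E
```

```text
t: 3.6
position: [0.6594, 0.1528, 0.0714]
orientation: [0.002, -0.128, 0.992, -0.001]
ft_force: [0.9, 0.5, -0.3]
finger_gap: 0.0498
[0.65935473 0.15278243 0.07142897] [-0.003  0.001 -0.008  0.015 -0.003  0.002 -0.002] [ 0.85761309  0.45196948 -0.28629485]
```

```bash
python3 -m handwheel '[[[0.05,0.003,0,0.003,0],[0.0,0.003,0,0.003,0],[0.0,0.003,0,0.003,0],[0.0,0.003,0,0.003,0],[0.0,0.003,0,0.003,0],[0.0,0.003,0,0.003,0],[0.0,0.003,0,0.003,0]]]' 40
python3 - <<'E'
from h import *
s=manip.get_state();print(s['position'],s['ft_force'],rot(s['orientation']).round(3))
shot('wrist','w3.png')
E
```

```text
t: 4.18
position: [0.6565, 0.1521, 0.0688]
orientation: [0.002, -0.128, 0.992, -0.001]
ft_force: [-1.4, -0.1, 4.0]
finger_gap: 0.0159
[0.65652163 0.15213936 0.068836  ] [-1.42801009 -0.11576834  3.99154996] [[-0.967 -0.254  0.004]
 [-0.254  0.967 -0.002]
 [-0.003 -0.002 -1.   ]]
```

View pics/w3.png

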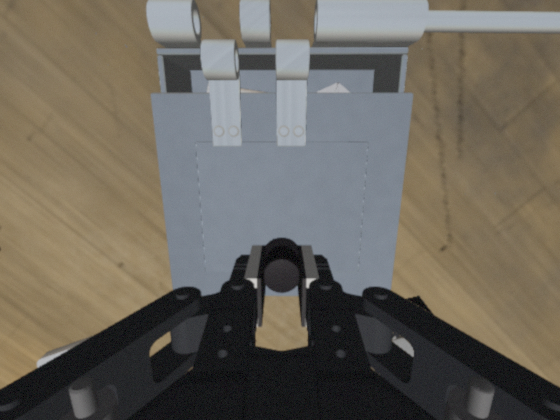

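```bash
python3 -m handwheel '[[[0.0,0.004,0,0,0],[0.0,0.008,0,0,0],[0.0,0.011,0,0,0],[0.0,0.013,0,0,0],[0.0,0.013,0,0,0]]]' 40
python3 - <<'E'
from h import *
s=manip.get_state();print(s['position'],s['ft_force'],rot(s['orientation']).round(3))
shot('wrist','w4.png')
E
```

```text
t: 4.65
position: [0.6435, 0.1487, 0.0688]
orientation: [0.002, -0.128, 0.992, -0.001]
ft_force: [1.0, -0.1, 1.6]
finger_gap: 0.0166
[0.64352495 0.14873928 0.06883107] [ 0.95029551 -0.05333499  1.61512065] [[-0.967 -0.254  0.003]
 [-0.254  0.967 -0.002]
 [-0.003 -0.002 -1.   ]]
```

View pics/w4.png

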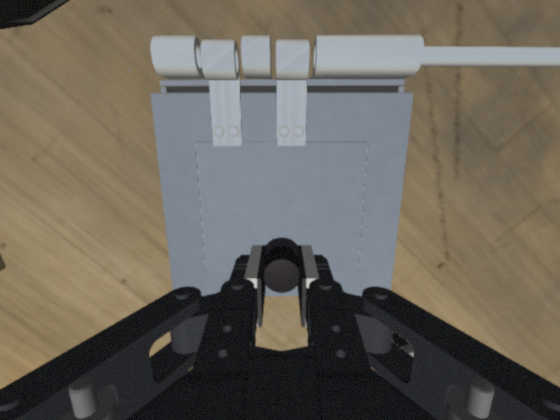

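```bash
python3 -m handwheel '[[[0.0,0.001,0,0,0],[0.0,0.002,0,0,0],[0.0,0.003,0,0,0],[0.0,0.003,0,0,0]]]'
python3 - <<'E'
from h import *
s=manip.get_state();print(s['position'],s['ft_force'],rot(s['orientation']).round(3))
shot('wrist','w5.png')
im=cv2.imread('pics/w5.png')[20:110,130:450];cv2.imwrite('pics/w5c.png',cv2.resize(im,None,fx=2.5,fy=2.5,interpolation=2))
E
```

```text
t: 5.03
position: [0.6415, 0.1481, 0.0689]
orientation: [0.003, -0.128, 0.992, -0.001]
ft_force: [4.4, 0.3, -1.8]
finger_gap: 0.0161
[0.64150969 0.1481492  0.06889635] [ 4.37772447  0.30271682 -1.79609591] [[-0.967 -0.254  0.005]
 [-0.254  0.967 -0.001]
 [-0.005 -0.003 -1.   ]]
```

View pics/w5c.png

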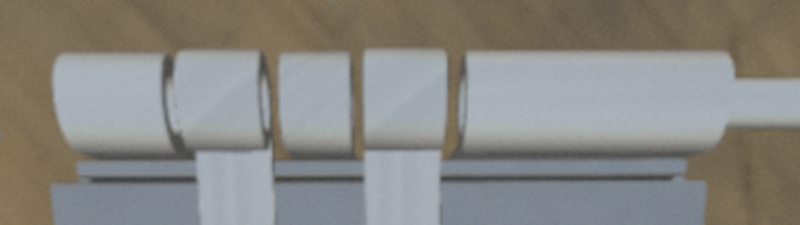

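```bash
python3 -m handwheel '[[[0.0,0.001,0,0,0],[0.0,0.002,0,0,0],[0.0,0.002,0,0,0]]]'
python3 - <<'E'
from h import *
s=manip.get_state();print(s['position'],s['ft_force'],rot(s['orientation']).round(3))
shot('wrist','w6.png')
im=cv2.imread('pics/w6.png')[20:110,130:450];cv2.imwrite('pics/w6c.png',cv2.resize(im,None,fx=2.5,fy=2.5,interpolation=2))
E
```

```text
t: 5.33
position: [0.6414, 0.1481, 0.069]
orientation: [0.005, -0.128, 0.992, -0.001]
ft_force: [6.4, 1.9, -4.0]
finger_gap: 0.0162
[0.64144442 0.14813872 0.06904821] [ 6.43112081  1.88591305 -3.96497292] [[-0.967 -0.254  0.01 ]
 [-0.254  0.967 -0.   ]
 [-0.009 -0.003 -1.   ]]
```

View pics/w6c.png

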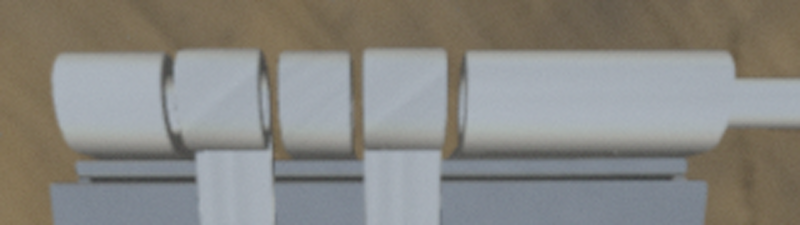

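```bash
python3 -m handwheel '[[[0.04,0,0,0,0],[0.04,0,0,0,0],[0.04,0,0,0,0],[0.04,0,0,-0.03,0],[0.04,0,0,-0.06,0],[0.04,0,0,-0.09,0],[0.04,0,0,-0.09,0]]]'
python3 - <<'E'
from h import *
s=manip.get_state();print(s['position'],s['qpos'],s['ft_force'],rot(s['orientation']).round(3))
print(np.array(manip.camera_model('wrist')['tool_from_camera']).round(3))
Rm=rot(s['orientation']);p=np.array(s['position'])
print((Rm.T@(np.array((.505,.293,.16))-p)).round(4))
E
```

```text
t: 5.97
position: [0.6438, 0.1486, 0.1657]
orientation: [0.009, -0.128, 0.992, -0.0]
ft_force: [2.6, 0.8, 0.9]
finger_gap: 0.0404
[0.64378091 0.14855303 0.16569621] [-0.45714279  0.47776392  0.22613738  1.61304229 -0.11646505  1.04538833
  1.62817928] [2.60429196 0.77495558 0.8731408 ] [[-0.967 -0.253  0.019]
 [-0.253  0.967  0.002]
 [-0.019 -0.003 -1.   ]]
[[-0.    -0.962 -0.274  0.069]
 [ 1.    -0.     0.    -0.001]
 [-0.001 -0.274  0.962 -0.131]
 [ 0.     0.     0.     1.   ]]
[0.0977 0.1749 0.0034]
```

```bash
python3 -m handwheel '[[[0.0,0.015,0.03,0,7],[0.0,0.032,0.06,0,14],[0.0,0.05,0.09,0,21],[0.0,0.066,0.12,0,28],[0.0,0.084,0.15,0,35],[0.0,0.098,0.175,0,42],[0.0,0.098,0.175,0,49],[0.0,0.098,0.175,0,56],[0.0,0.098,0.175,0,63],[0.0,0.098,0.175,0,70],[0.0,0.098,0.175,0,77],[0.0,0.098,0.175,0,84]]]'
python3 -m handwheel '[[[0.0,0,0,0,6],[0.0,0,0,0,6]]]'
python3 - <<'E'
from h import *
s=manip.get_state();print(s['position'],s['qpos'],s['ft_force'],rot(s['orientation']).round(3))
p,d,E=shot('wrist','w7.png');find('wrist',E,['pin_head','box_hinge','lid_bore'])
p,d,E=shot('top','top7.png');find('top',E,['pin_head','box_hinge','lid_bore','lid_edge'])
im=cv2.imread('pics/top7.png')[170:280,150:290];cv2.imwrite('pics/top7c.png',cv2.resize(im,None,fx=4.3,fy=4.3,interpolation=2))
E
```

```text
t: 6.97
position: [0.5037, 0.2925, 0.163]
orientation: [0.007, 0.571, 0.821, 0.005]
ft_force: [-0.2, -0.2, -1.3]
finger_gap: -0.0001
t: 7.13
position: [0.5026, 0.292, 0.1625]
orientation: [0.006, 0.614, 0.789, 0.005]
ft_force: [-0.1, -0.9, -0.2]
finger_gap: 0.0002
[0.50263436 0.2919689  0.16246843] [-1.01082455  0.38328109  0.5150323   1.81531217 -0.21366897  0.98648179
 -0.16220602] [-0.05424487 -0.85418499 -0.19839431] [[-0.246  0.969  0.015]
 [ 0.969  0.246 -0.   ]
 [-0.004  0.014 -1.   ]]
wrist place_of pin_head [0.5068 0.2649 0.0562] 0.51
top place_of pin_head [0.5101 0.2663 0.0491] 0.43
top place_of box_hinge [0.5561 0.1221 0.0562] 0.73
top place_of lid_bore [0.5529 0.125  0.0543] 0.94
top place_of lid_edge [0.6645 0.1529 0.0447] 0.97
```

View pics/w7.png

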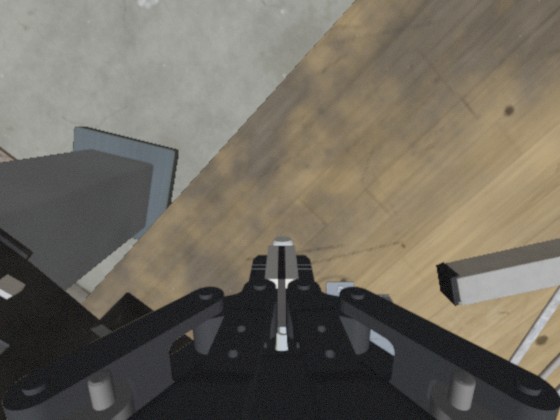

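View pics/top7c.png

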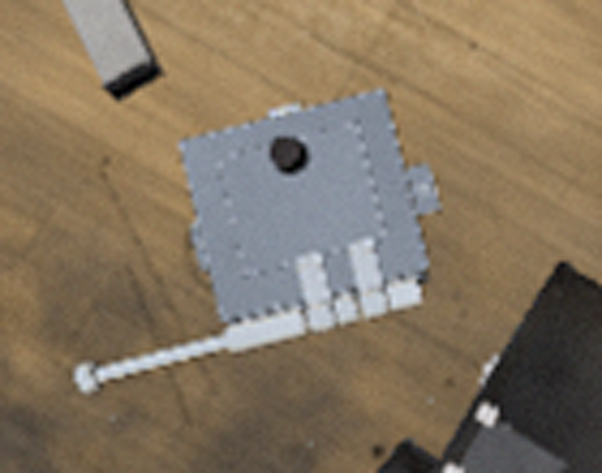

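```bash
python3 -m handwheel '[[[0.0,0,0.003,0.035,0],[0.0,0,0.003,0.07,0],[0.0,0,0.003,0.1,0],[0.0,0,0.003,0.109,0],[0.0,0,0.003,0.109,0]]]'
python3 - <<'E'
from h import *
s=manip.get_state();print(s['position'],s['ft_force'],rot(s['orientation']).round(3))
o=np.array([.55,.1243]);f=np.array([.254,-.967]);e=np.array([-.967,-.254]);q=np.array(s['position'][:2])-o;print('box y',q@f,'x',q@e)
p,d,E=shot('wrist','w8.png')
E
```

```text
t: 8.0
position: [0.5066, 0.2922, 0.0517]
orientation: [0.005, 0.613, 0.79, 0.003]
ft_force: [-0.3, 0.5, 0.5]
finger_gap: 0.0
[0.50656794 0.29216453 0.05166004] [-0.28831486  0.45793717  0.54736638] [[-0.248  0.969  0.012]
 [ 0.969  0.248 -0.002]
 [-0.005  0.011 -1.   ]]
box y -0.17335674314604302 x -0.0006387923571446237
```

View pics/w8.png

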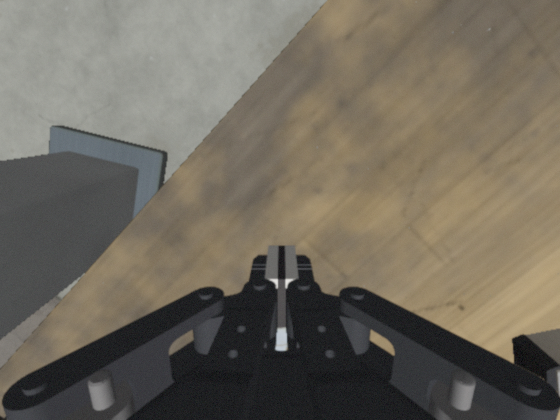

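```bash
python3 -m handwheel '[[[0.0,-0.01,0,0,0],[0.0,-0.015,0,0,0],[0.0,-0.019,0,0,0],[0.0,-0.023,0,0,0],[0.0,-0.027,0,0,0],[0.0,-0.03,0,0,0],[0.0,-0.03,0,0,0]]]'
cat > st.py <<'E'
from h import *
s=manip.get_state();print(s['position'],s['ft_force'].round(1) if hasattr(s['ft_force'],'round') else s['ft_force'])
o=np.array([.55,.1243]);f=np.array([.254,-.967]);e=np.array([-.967,-.254]);q=np.array(s['position'][:2])-o;print('box y',q@f,'x',q@e,rot(s['orientation']).round(3).tolist())
E
python3 st.py; python3 - <<'E'
from h import *
p,d,E=shot('scene','s9.png');find('scene',E,['pin_head'])
im=cv2.imread('pics/s9.png')[210:340,200:330];cv2.imwrite('pics/s9c.png',cv2.resize(im,None,fx=4.3,fy=4.3,interpolation=2))
E
```

```text
t: 8.63
position: [0.5162, 0.2683, 0.0558]
orientation: [0.005, 0.613, 0.79, 0.008]
ft_force: [-1.4, 7.8, 2.4]
finger_gap: 0.0
[0.51615675 0.26829216 0.05584487] [-1.4  7.8  2.4]
box y -0.1478366100904863 x -0.003847582809109359 [[-0.25, 0.968, 0.018], [0.968, 0.249, 0.008], [0.003, 0.019, -1.0]]
scene place_of pin_head [ 0.7222 -0.0836 -0.0014] 0.31
```

View pics/s9c.png

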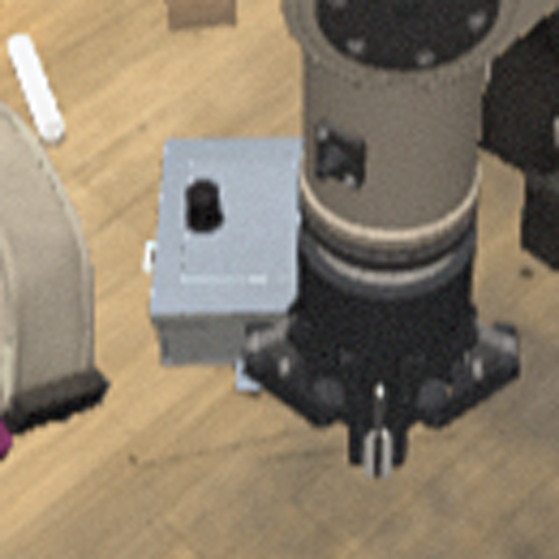

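```bash
python3 -m handwheel '[[[0.0,-0.008,-0.002,0.002,0],[0.0,-0.012,-0.002,0.002,0],[0.0,-0.016,-0.002,0.002,0],[0.0,-0.019,-0.002,0.002,0],[0.0,-0.019,-0.002,0.002,0]]]'
python3 st.py
```

```text
t: 9.15
position: [0.5195, 0.2561, 0.0562]
orientation: [0.003, 0.611, 0.791, 0.013]
ft_force: [-3.3, 11.2, 4.2]
finger_gap: -0.0001
[0.51949396 0.25613129 0.0562113 ] [-3.3 11.2  4.2]
box y -0.13522939138711032 x -0.003985809426857155 [[-0.253, 0.967, 0.02], [0.967, 0.252, 0.017], [0.011, 0.024, -1.0]]
```

```bash
python3 -m handwheel '[[[0.0,-0.008,-0.002,0.002,0],[0.0,-0.012,-0.002,0.002,0],[0.0,-0.016,-0.002,0.002,0],[0.0,-0.02,-0.002,0.002,0],[0.0,-0.02,-0.002,0.002,0]]]'
python3 st.py
python3 - <<'E'
from h import *
p,d,E=shot('top','t10.png')
im=cv2.imread('pics/t10.png')[150:290,150:290];cv2.imwrite('pics/t10c.png',cv2.resize(im,None,fx=4.,fy=4.,interpolation=2))
p,d,E=shot('wrist','w10.png')
E
```

```text
t: 9.57
position: [0.5236, 0.2466, 0.0577]
orientation: [-0.0, 0.609, 0.793, 0.02]
ft_force: [-2.9, 15.2, 11.0]
finger_gap: 0.0001
[0.52364997 0.24662326 0.05772607] [-2.9 15.2 11. ]
box y -0.12497950319137821 x -0.005589625544243713 [[-0.257, 0.966, 0.024], [0.966, 0.257, 0.032], [0.025, 0.032, -0.999]]
```

View pics/t10c.png

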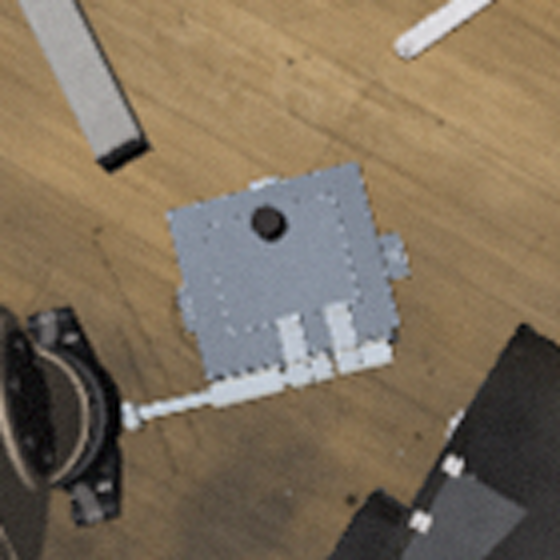

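View pics/w10.png

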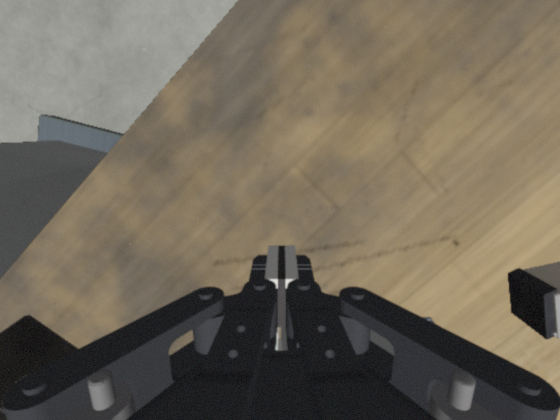

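```bash
python3 -m handwheel '[[[0.0,-0.008,0,-0.002,0],[0.0,-0.013,-0.001,-0.002,0],[0.0,-0.018,-0.002,-0.002,0],[0.0,-0.023,-0.003,-0.001,0],[0.0,-0.028,-0.003,-0.001,0],[0.0,-0.032,-0.003,-0.001,0],[0.0,-0.032,-0.003,-0.001,0]]]'
python3 st.py
python3 - <<'E'
from h import *
p,d,E=shot('top','t11.png')
im=cv2.imread('pics/t11.png')[150:290,150:290];cv2.imwrite('pics/t11c.png',cv2.resize(im,None,fx=4.,fy=4.,interpolation=2))
E
```

```text
t: 10.25
position: [0.5308, 0.2146, 0.059]
orientation: [0.001, 0.61, 0.792, 0.022]
ft_force: [1.2, 3.9, 3.2]
finger_gap: -0.0001
[0.53076691 0.2146347  0.05898522] [1.2 3.9 3.2]
box y -0.09223886059925897 x -0.00434661407517453 [[-0.256, 0.966, 0.028], [0.966, 0.255, 0.033], [0.025, 0.036, -0.999]]
```

View pics/t11c.png

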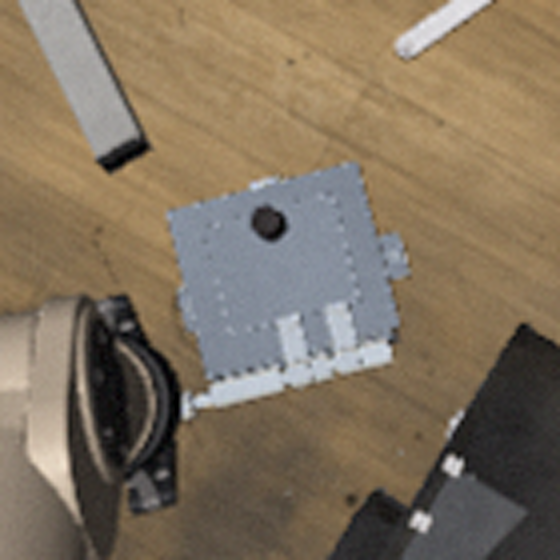

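```bash
python3 -m handwheel '[[[0.0,-0.005,-0.001,0,0],[0.0,-0.008,-0.002,0,0],[0.0,-0.011,-0.003,0,0],[0.0,-0.014,-0.003,0,0],[0.0,-0.017,-0.003,0,0],[0.0,-0.02,-0.003,0,0],[0.0,-0.02,-0.003,0,0]]]'
python3 st.py
python3 - <<'E'
from h import *
p,d,E=shot('top','t12.png')
im=cv2.imread('pics/t12.png')[150:290,150:290];cv2.imwrite('pics/t12c.png',cv2.resize(im,None,fx=4.,fy=4.,interpolation=2))
E
```

```text
t: 10.88
position: [0.5299, 0.2007, 0.0578]
orientation: [-0.003, 0.609, 0.793, 0.023]
ft_force: [-2.9, 13.5, 1.8]
finger_gap: -0.0001
[0.52990012 0.20065199 0.0578495 ] [-2.9 13.5  1.8]
box y -0.07893774874130649 x 4.318062939315465e-05 [[-0.259, 0.966, 0.022], [0.965, 0.258, 0.04], [0.033, 0.032, -0.999]]
```

View pics/t12c.png

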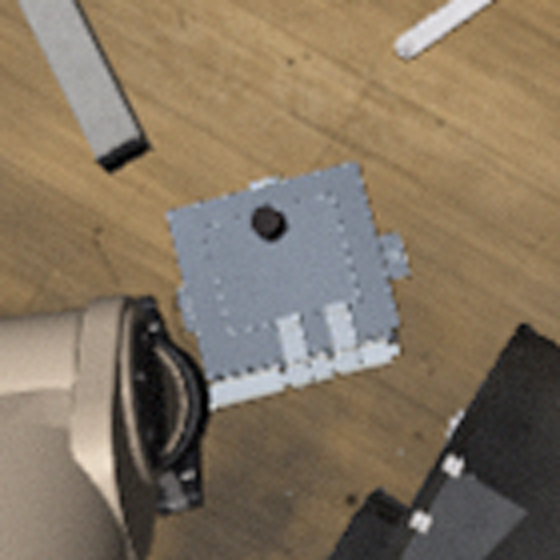

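```bash
python3 -m handwheel '[[[0.0,-0.004,0,0,0],[0.0,-0.007,0,0,0],[0.0,-0.007,0,0,0]]]'
python3 st.py
```

```text
t: 11.18
position: [0.5299, 0.2006, 0.0579]
orientation: [-0.007, 0.607, 0.794, 0.025]
ft_force: [-3.1, 14.1, 2.9]
finger_gap: -0.0001
[0.5298503  0.20061378 0.05790449] [-3.1 14.1  2.9]
box y -0.07891344792023688 x 0.00010106165938347672 [[-0.262, 0.965, 0.019], [0.964, 0.261, 0.048], [0.041, 0.031, -0.999]]
```

```bash
python3 -m handwheel '[[[0.0,0.02,0,0,0],[0.0,0.035,0,0,0],[0.0,0.035,0,-0.035,0],[0.0,0.035,0,-0.07,0],[0.0,0.035,0,-0.105,0],[0.0,0.035,0,-0.105,-7],[0.0,0.03,0.02,-0.105,-14],[0.0,0.02,0.04,-0.105,-21],[0.04,0.01,0.06,-0.105,-28],[0.04,0.0,0.08,-0.105,-35],[0.04,-0.01,0.1,-0.105,-42],[0.04,-0.01,0.1,-0.105,-49]]]'
python3 st.py;python3 - <<'E'
from h import *
s=manip.get_state()
Rm=rot(s['orientation']);p=np.array(s['position'])
print((Rm.T@(np.array((.63,.150,.165))-p)).round(4))
E
```

```text
t: 12.18
position: [0.6304, 0.2073, 0.1644]
orientation: [0.006, 0.223, 0.975, 0.024]
ft_force: [-0.0, 0.6, 0.9]
finger_gap: 0.0399
[0.63039059 0.20725047 0.16435747] [-0.   0.6  0.9]
box y -0.05979389677790766 x -0.09880711781214647 [[-0.901, 0.434, 0.021], [0.435, 0.9, 0.044], [-0.0, 0.048, -0.999]]
[-0.0245 -0.0516 -0.0031]
```

```bash
python3 -m handwheel '[[[0.04,-0.008,-0.017,0,-7],[0.04,-0.016,-0.034,0,-14],[0.04,-0.0245,-0.052,0,-21],[0.04,-0.0245,-0.052,0,-28],[0.04,-0.0245,-0.052,0,-35],[0.04,-0.0245,-0.052,0,-40.5],[0.04,-0.0245,-0.052,0,-40.5]]]'
python3 st.py;python3 - <<'E'
from h import *
p,d,E=shot('wrist','w13.png');find('wrist',E,['pin_head','box_hinge','lid_bore','lid_knob','lid_edge'])
E
```

```text
t: 12.77
position: [0.629, 0.1475, 0.1607]
orientation: [0.012, -0.128, 0.992, 0.019]
ft_force: [-0.1, 0.2, 0.4]
finger_gap: 0.0401
[0.62897344 0.14748401 0.16068862] [-0.1  0.2  0.4]
box y -0.002359680886166417 x -0.0822560513056453 [[-0.967, -0.254, 0.019], [-0.253, 0.966, 0.042], [-0.029, 0.035, -0.999]]
wrist place_of pin_head [0.5289 0.1918 0.0583] 0.57
wrist place_of box_hinge [0.5474 0.1229 0.0563] 0.89
wrist place_of lid_bore [0.5474 0.1206 0.0607] 0.9
wrist place_of lid_knob [0.6445 0.1472 0.0622] 0.64
wrist place_of lid_edge [0.6684 0.1567 0.0472] 0.62
```

View pics/w13.png

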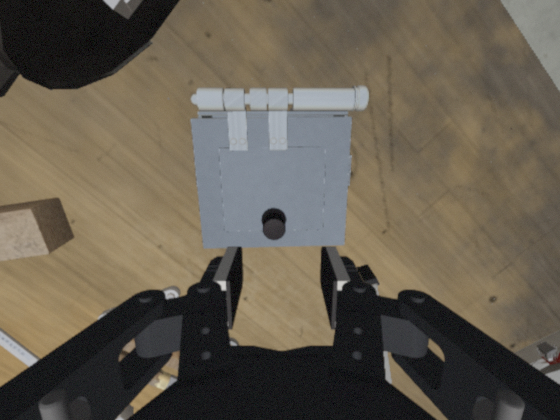

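```bash
python3 -m handwheel '[[[0.045,-0.0095,-0.006,0.03,0],[0.045,-0.0095,-0.006,0.06,0],[0.045,-0.0095,-0.006,0.085,0],[0.045,-0.0095,-0.006,0.092,0],[0.045,-0.0095,-0.006,0.092,0]]]'
python3 st.py
```

```text
t: 13.48
position: [0.6403, 0.15, 0.0672]
orientation: [0.01, -0.128, 0.992, 0.02]
ft_force: [0.1, 0.8, -0.5]
finger_gap: 0.0452
[0.64034683 0.14999347 0.06721403] [ 0.1  0.8 -0.5]
box y -0.0018974933030580206 x -0.0938915255424566 [[-0.967, -0.254, 0.016], [-0.253, 0.967, 0.041], [-0.026, 0.036, -0.999]]
```

```bash
python3 -m handwheel '[[[0.045,-0.001,-0.002,-0.001,0],[0.0,-0.001,-0.002,-0.001,0],[0.0,-0.001,-0.002,-0.001,0],[0.0,-0.001,-0.002,-0.001,0],[0.0,-0.001,-0.002,-0.001,0],[0.0,-0.001,-0.002,-0.001,0],[0.0,-0.001,-0.002,-0.001,0]]]' 25
python3 st.py
```

```text
t: 14.07
position: [0.6432, 0.1483, 0.0702]
orientation: [0.012, -0.128, 0.992, 0.02]
ft_force: [-0.5, -1.7, 5.9]
finger_gap: 0.0166
[0.64317208 0.14829687 0.07019629] [-0.5 -1.7  5.9]
box y 0.00046073396915376826 x -0.09619260838521923 [[-0.967, -0.254, 0.019], [-0.253, 0.967, 0.042], [-0.029, 0.036, -0.999]]
```

```bash
python3 -m handwheel '[[[0.0,0.0005,0,-0.005,0],[0.0,0.0015,0,-0.01,0],[0.0,0.0025,0,-0.015,0],[0.0,0.004,0.001,-0.02,0],[0.0,0.004,0.001,-0.02,0],[0.0,0.004,0.001,-0.02,0]]]'
python3 st.py
```

```text
t: 14.57
position: [0.6385, 0.1476, 0.0903]
orientation: [0.012, -0.128, 0.992, 0.02]
ft_force: [-0.6, -0.1, -3.9]
finger_gap: 0.0166
[0.63847836 0.14755536 0.09026131] [-0.6 -0.1 -3.9]
box y -1.4430307758867652e-05 x -0.09146543249128694 [[-0.967, -0.254, 0.019], [-0.253, 0.967, 0.042], [-0.029, 0.036, -0.999]]
```

```bash
python3 -m handwheel '[[[0.0,0.0015,0,-0.005,0],[0.0,0.0035,0,-0.01,0],[0.0,0.0055,0,-0.015,0],[0.0,0.0078,0.001,-0.019,0],[0.0,0.0078,0.001,-0.019,0],[0.0,0.0078,0.001,-0.019,0]]]'
python3 st.py;python3 - <<'E'
from h import *
p,d,E=shot('wrist','w14.png');find('wrist',E,['lid_knob','lid_bore','pin_head'])
p,d,E=shot('scene','s14.png');find('scene',E,['lid_edge','lid_knob','lid_bore'])
im=cv2.imread('pics/s14.png')[190:330,180:330];cv2.imwrite('pics/s14c.png',cv2.resize(im,None,fx=4.,fy=4.,interpolation=2))
p,d,E=shot('top','t14.png');find('top',E,['lid_edge'])
E
```

```text
t: 15.07
position: [0.6299, 0.1453, 0.1092]
orientation: [0.012, -0.128, 0.992, 0.02]
ft_force: [-0.6, -0.7, -4.0]
finger_gap: 0.0167
[0.62987417 0.14534482 0.1091934 ] [-0.6 -0.7 -4. ]
box y -6.22996374188017e-05 x -0.08258370300998158 [[-0.967, -0.254, 0.018], [-0.253, 0.967, 0.042], [-0.028, 0.036, -0.999]]
wrist place_of lid_bore [0.5459 0.1215 0.0586] 0.82
wrist place_of pin_head [0.5288 0.1896 0.0564] 0.75
scene place_of lid_edge [0.6577 0.1543 0.0931] 0.92
scene place_of lid_knob [0.6282 0.1466 0.1   ] 0.91
scene place_of lid_bore [0.5476 0.1242 0.0556] 0.59
```

View pics/w14.png

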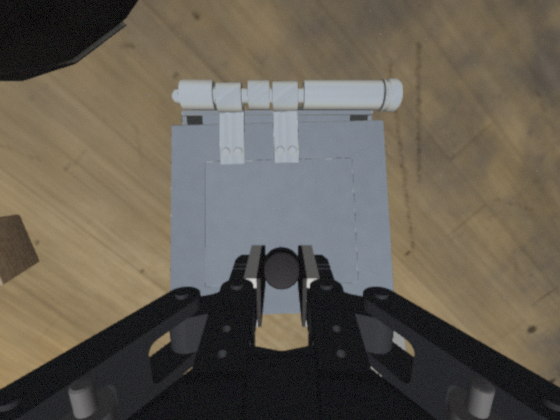

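View pics/s14c.png

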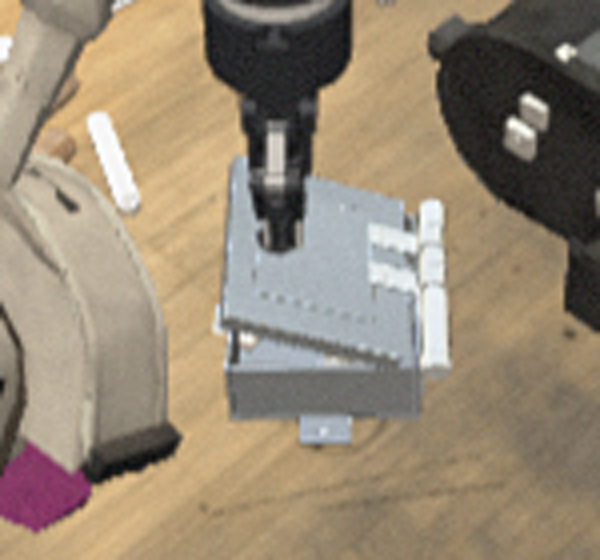

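```bash
python3 - <<'E'
from h import *
for fn in ['w14.png','s14.png']:
    n=np.load(f'pics/{fn}.npz');d=n['d'];K=n['K'];E=n['E']
    v,u=np.mgrid[:420,:560]
    P=(np.stack([(u-K[0,2])/K[0,0]*d,(v-K[1,2])/K[1,1]*d,d,np.ones_like(d)],-1)@E.T)[...,:3].reshape(-1,3)
    q=P[:,:2]-[.55,.1243];X=q@[-.967,-.254];Y=q@[.254,-.967]
    m=(X<-.03)&(X>-.075)&(abs(Y+.045)<.012)|((X<-.03)&(X>-.075)&(abs(Y-.045)<.012));m&=(P[:,2]>.055)&(P[:,2]<.1)&(d.ravel()>0)
    c=np.polyfit(-X[m],P[m,2],1);print(fn,m.sum(),np.degrees(np.arctan(c[0])),c,121*np.sin(np.arctan(c[0])))
E
```

```text
w14.png 7184 23.44049318105688 [0.43357798 0.05060184] 48.13336496748457
s14.png 296 23.53578333276813 [0.43555519 0.05180808] 48.31792921464491
```

```bash
python3 -m handwheel '[[[0.0,-0.0025,0,0.005,0],[0.0,-0.0048,0,0.01,0],[0.0,-0.0068,-0.001,0.015,0],[0.0,-0.0085,-0.001,0.02,0],[0.0,-0.0098,-0.001,0.025,0],[0.0,-0.011,-0.001,0.03,0],[0.0,-0.0118,-0.001,0.034,0],[0.0,-0.0122,-0.0015,0.037,0],[0.0,-0.0124,-0.0015,0.0395,0],[0.0,-0.0124,-0.0015,0.0395,0],[0.0,-0.0124,-0.0015,0.0395,0]]]'
python3 st.py
```

```text
t: 16.48
position: [0.6444, 0.1499, 0.0714]
orientation: [0.013, -0.128, 0.991, 0.02]
ft_force: [-1.0, 0.2, 5.5]
finger_gap: 0.0168
[0.64442597 0.14987119 0.07139036] [-1.   0.2  5.5]
box y -0.0007431487813649765 x -0.09780499623394026 [[-0.967, -0.254, 0.021], [-0.253, 0.966, 0.044], [-0.031, 0.037, -0.999]]
```

```bash
python3 -m handwheel '[[[0.045,0,0,0,0],[0.045,0,0,0,0],[0.045,0,0,0,0],[0.045,0,0,-0.02,0],[0.045,0.003,0,-0.05,0],[0.045,0.006,0,-0.08,0],[0.045,0.01,0,-0.11,0],[0.045,0.01,0,-0.11,0]]]'
python3 st.py;python3 - <<'E'
from h import *
p,d,E=shot('wrist','w15.png');find('wrist',E,['lid_knob','lid_bore','box_hinge','pin_head','lid_edge'])
p,d,E=shot('top','t15.png');find('top',E,['lid_edge','wood_block','pliers','feeler_gauge','pin_head'])
for fn in ['w15.png']:
    n=np.load(f'pics/{fn}.npz');d=n['d'];K=n['K'];E=n['E']
    v,u=np.mgrid[:420,:560]
    P=(np.stack([(u-K[0,2])/K[0,0]*d,(v-K[1,2])/K[1,1]*d,d,np.ones_like(d)],-1)@E.T)[...,:3].reshape(-1,3)
    q=P[:,:2]-[.55,.1243];X=q@[-.967,-.254];Y=q@[.254,-.967]
    m=((X<-.03)&(X>-.11)&(abs(abs(Y)-.045)<.012))&(P[:,2]>.04)&(P[:,2]<.1)
    c=np.polyfit(-X[m],P[m,2],1);print(np.degrees(np.arctan(c[0])),c)
E
```

```text
t: 17.15
position: [0.636, 0.1424, 0.1878]
orientation: [0.019, -0.127, 0.991, 0.021]
ft_force: [1.4, -0.5, 0.7]
finger_gap: 0.0449
[0.63597562 0.14243894 0.18781339] [ 1.4 -0.5  0.7]
box y 0.004297449176264521 x -0.08774571847621757 [[-0.967, -0.253, 0.032], [-0.252, 0.967, 0.046], [-0.043, 0.037, -0.998]]
wrist place_of lid_knob [0.6463 0.1475 0.0609] 0.68
wrist place_of lid_bore [0.5501 0.1219 0.0562] 0.84
wrist place_of box_hinge [0.546  0.127  0.0579] 0.68
wrist place_of pin_head [0.5267 0.1912 0.0563] 0.63
wrist place_of lid_edge [0.6702 0.1573 0.0456] 0.73
top place_of lid_edge [0.6652 0.1557 0.0449] 0.66
top place_of wood_block [ 0.7279 -0.0861 -0.0046] 0.84
top place_of pliers [ 0.6824 -0.2631 -0.0052] 0.56
top place_of feeler_gauge [0.7918 0.036  0.0011] 0.54
-0.014975282468186163 [-0.00026137  0.05034395]
```

View pics/w15.png

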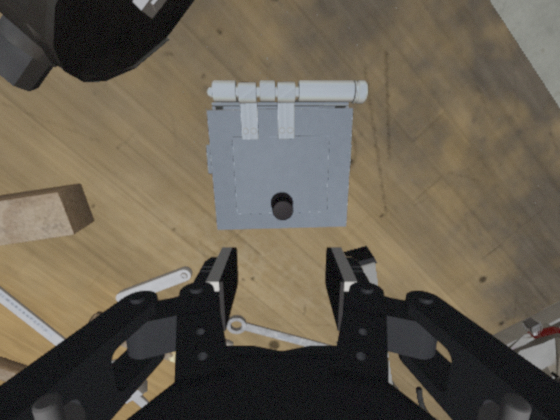

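```bash
python3 - <<'E'
from h import *
im=cv2.imread('pics/w15.png')[70:125,200:380];cv2.imwrite('pics/w15c.png',cv2.resize(im,None,fx=4.4,fy=4.4,interpolation=2))
for u in (210,212,299,355,356,368):
    p=ray('w15.png',u,91,.0565+(.008 if u in(299,355) else 0));q=p[:2]-[.55,.1243];print(u,(q@[.254,-.967]).round(4),(q@[-.967,-.254]).round(4))
E
```

```text
210 0.0574 -0.0004
212 0.0558 -0.0004
299 -0.0131 -0.0007
355 -0.0573 -0.0007
356 -0.0603 -0.0003
368 -0.0701 -0.0003
```

View pics/w15c.png

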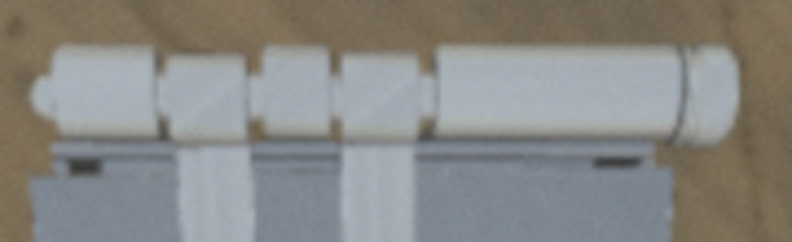

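```bash
python3 - <<'E'
from h import *
a=cv2.imread('pics/w13.png')[75:120,180:380];b=cv2.imread('pics/w14.png')[70:115,165:415]
a=cv2.resize(a,None,fx=4,fy=4,interpolation=2);b=cv2.resize(b,None,fx=3.2,fy=3.2,interpolation=2)
b=cv2.copyMakeBorder(b,0,0,0,0,0);c=np.vstack([a,b]) if a.shape[1]==b.shape[1] else print(a.shape,b.shape);cv2.imwrite('pics/cmp.png',c)
s=manip.get_state();Rm=rot(s['orientation']);p=np.array(s['position'])
print((Rm.T@(np.array((.6430,.1485,.071))-p)).round(4))
E
```

```text
[-0.0085 -0.0009  0.1097]
```

View pics/cmp.png

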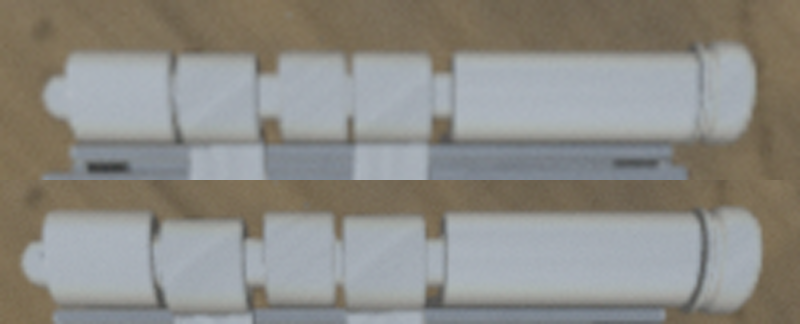

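```bash
python3 -m handwheel '[[[0.045,-0.0085,-0.001,0.035,0],[0.045,-0.0085,-0.001,0.07,0],[0.045,-0.0085,-0.001,0.095,0],[0.045,-0.0085,-0.001,0.108,0],[0.045,-0.0085,-0.001,0.108,0],[0.045,-0.0085,-0.001,0.108,0]]]'
python3 st.py
```

```text
t: 18.25
position: [0.6432, 0.1483, 0.0729]
orientation: [0.013, -0.128, 0.992, 0.02]
ft_force: [-0.2, 0.4, 0.2]
finger_gap: 0.0448
[0.64320096 0.14831658 0.07288535] [-0.2  0.4  0.2]
box y 0.0004490082729242946 x -0.09622553658661442 [[-0.967, -0.254, 0.02], [-0.253, 0.967, 0.043], [-0.03, 0.037, -0.999]]
```

```bash
python3 -m handwheel '[[[0.0,0,0,0,0],[0.0,0,0,0,0],[0.0,0,0,0,0],[0.0,0,0,0,0],[0.0,0,0,0,0],[0.0,0.002,0,0,0],[0.0,0.004,0,0,0],[0.0,0.004,0,0,0]]]' 25
python3 st.py
python3 -m handwheel '[[[0.045,-0.001,0,0,0],[0.045,-0.001,0,0,0],[0.045,-0.001,0,0,0],[0.045,0,0,-0.02,0],[0.045,0.003,0,-0.05,0],[0.045,0.006,0,-0.08,0],[0.045,0.01,0,-0.11,0],[0.045,0.01,0,-0.11,0]]]'
python3 st.py;python3 - <<'E'
from h import *
p,d,E=shot('wrist','w16.png');find('wrist',E,['lid_bore','box_hinge'])
im=cv2.imread('pics/w16.png')[60:125,180:400];cv2.imwrite('pics/w16c.png',cv2.resize(im,None,fx=3.6,fy=3.6,interpolation=2))
s=manip.get_state();Rm=rot(s['orientation']);p=np.array(s['position'])
print((Rm.T@(np.array((.5215,.2325,.17))-p)).round(4))
E
```

```text
t: 18.92
position: [0.6435, 0.1485, 0.0754]
orientation: [0.018, -0.128, 0.991, 0.021]
ft_force: [6.2, 2.0, 3.4]
finger_gap: 0.0166
[0.64345828 0.14848126 0.07541456] [6.2 2.  3.4]
box y 0.0003551278860953207 x -0.09651619270798631 [[-0.967, -0.254, 0.03], [-0.253, 0.966, 0.046], [-0.041, 0.037, -0.998]]
t: 19.58
position: [0.6328, 0.1406, 0.191]
orientation: [0.022, -0.127, 0.991, 0.021]
ft_force: [1.4, -0.3, 1.4]
finger_gap: 0.0452
[0.63284138 0.1405687  0.19104863] [ 1.4 -0.3  1.4]
box y 0.005309874275080131 x -0.08423986501796961 [[-0.967, -0.253, 0.039], [-0.252, 0.967, 0.048], [-0.05, 0.037, -0.998]]
wrist place_of lid_bore [0.5459 0.1202 0.0557] 0.95
wrist place_of box_hinge [0.5473 0.1209 0.0541] 0.76
[0.0818 0.1156 0.0153]
```

View pics/w16c.png

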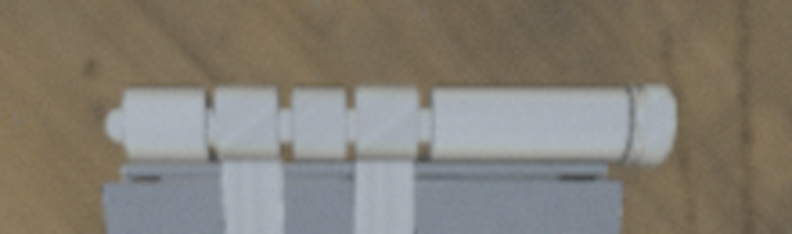

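```bash
python3 -m handwheel '[[[0.0,0.012,0.018,0,7],[0.0,0.024,0.036,0,14],[0.0,0.036,0.054,0,21],[0.0,0.05,0.072,0,28],[0.0,0.066,0.095,0,35],[0.0,0.082,0.116,0,42],[0.0,0.082,0.116,0.005,49],[0.0,0.082,0.116,0.01,56],[0.0,0.082,0.116,0.015,63],[0.0,0.082,0.116,0.015,70],[0.0,0.082,0.116,0.015,77],[0.0,0.082,0.116,0.015,84]]]'
python3 -m handwheel '[[[0.0,0,0,0,6],[0.0,0,0,0,6]]]'
python3 st.py; python3 - <<'E'
from h import *
s=manip.get_state();Rm=rot(s['orientation']);p=np.array(s['position'])
w=np.r_[np.array([.55,.1243])-.105*np.array([.254,-.967]),.057]
print((Rm.T@(w-p)).round(4))
E
```

```text
t: 20.73
position: [0.5197, 0.2322, 0.168]
orientation: [-0.002, 0.571, 0.821, 0.025]
ft_force: [-0.4, 0.2, 0.3]
finger_gap: -0.0001
t: 20.9
position: [0.5179, 0.2316, 0.1656]
orientation: [-0.004, 0.614, 0.789, 0.022]
ft_force: [1.0, -0.4, -0.8]
finger_gap: 0.0001
[0.51786655 0.23160629 0.16559706] [ 1.  -0.4 -0.8]
box y -0.11192708098919954 x 0.003817252924672559 [[-0.247, 0.969, 0.02], [0.969, 0.246, 0.04], [0.034, 0.03, -0.999]]
[-0.0106  0.0007  0.1084]
```

```bash
python3 -m handwheel '[[[0.0,0,0.001,0.035,0],[0.0,0,0.001,0.07,0],[0.0,0,0.001,0.1,0],[0.0,0,0.001,0.108,0],[0.0,0,0.001,0.108,0]]]'
python3 st.py
```

```text
t: 21.32
position: [0.5183, 0.235, 0.0545]
orientation: [-0.006, 0.613, 0.79, 0.018]
ft_force: [0.2, 0.4, 0.6]
finger_gap: 0.0
[0.51834263 0.23500338 0.0545038 ] [0.2 0.4 0.6]
box y -0.11509114335691772 x 0.0024940126426999595 [[-0.248, 0.969, 0.014], [0.968, 0.248, 0.036], [0.031, 0.022, -0.999]]
```

```bash
python3 -m handwheel '[[[0.0,-0.01,0.001,0,0],[0.0,-0.02,0.002,0,0],[0.0,-0.028,0.002,0,0],[0.0,-0.034,0.002,0,0],[0.0,-0.038,0.002,0,0],[0.0,-0.042,0.002,0,0],[0.0,-0.046,0.002,0,0],[0.0,-0.05,0.002,0,0],[0.0,-0.05,0.002,0,0]]]'
python3 st.py
```

```text
t: 22.07
position: [0.5304, 0.2007, 0.0552]
orientation: [-0.012, 0.61, 0.792, 0.025]
ft_force: [-7.7, 22.4, 5.2]
finger_gap: -0.0003
[0.53038473 0.20074804 0.05524991] [-7.7 22.4  5.2]
box y -0.07890753522026744 x -0.00044983639760992736 [[-0.255, 0.967, 0.011], [0.966, 0.254, 0.054], [0.049, 0.024, -0.999]]
```

```bash
python3 -m handwheel '[[[0.0,0.02,0,0,0],[0.0,0.04,0,0,0],[0.0,0.04,0,-0.035,0],[0.0,0.05,0,-0.07,0],[0.0,0.06,0,-0.105,0],[0.0,0.08,0,-0.105,0],[0.0,0.08,0,-0.105,0]]]'
python3 st.py; python3 - <<'E'
from h import *
p,d,E=shot('top','t17.png');find('top',E,['lid_edge','lid_bore','pin_head','wood_block','pliers','feeler_gauge'])
im=cv2.imread('pics/t17.png')[150:290,150:350];cv2.imwrite('pics/t17c.png',cv2.resize(im,None,fx=4,fy=4,interpolation=2))
p,d,E=shot('scene','s17.png');find('scene',E,['lid_edge','lid_bore','pin_head','wood_block'])
im=cv2.imread('pics/s17.png')[200:330,200:330];cv2.imwrite('pics/s17c.png',cv2.resize(im,None,fx=4.4,fy=4.4,interpolation=2))
E
```

```text
t: 22.65
position: [0.5097, 0.277, 0.1678]
orientation: [-0.012, 0.608, 0.793, 0.029]
ft_force: [-0.4, 1.7, -0.7]
finger_gap: -0.0001
[0.50967218 0.27695671 0.16778629] [-0.4  1.7 -0.7]
box y -0.15786230591571604 x 0.00022220029965313917 [[-0.259, 0.966, 0.016], [0.964, 0.258, 0.061], [0.054, 0.031, -0.998]]
top place_of lid_edge [0.6659 0.1559 0.0471] 0.84
top place_of lid_bore [0.5519 0.1217 0.0549] 0.73
top place_of pin_head [0.5323 0.1907 0.0554] 0.52
top place_of wood_block [ 0.7248 -0.0846 -0.0008] 0.85
top place_of pliers [ 0.6814 -0.2609 -0.0053] 0.97
top place_of feeler_gauge [ 0.7928  0.0374 -0.0018] 0.69
scene place_of lid_edge [0.6652 0.1532 0.0449] 0.88
scene place_of wood_block [ 0.7241 -0.0844 -0.0028] 0.66
```

View pics/t17c.png

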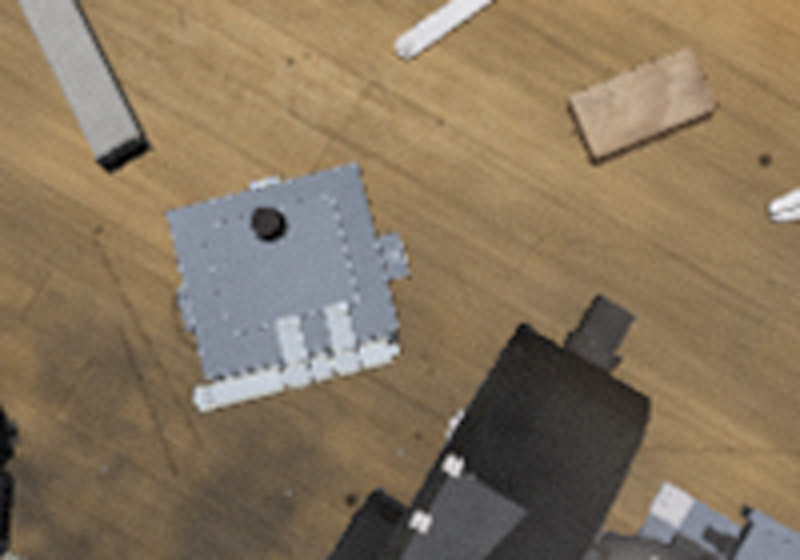

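View pics/s17c.png

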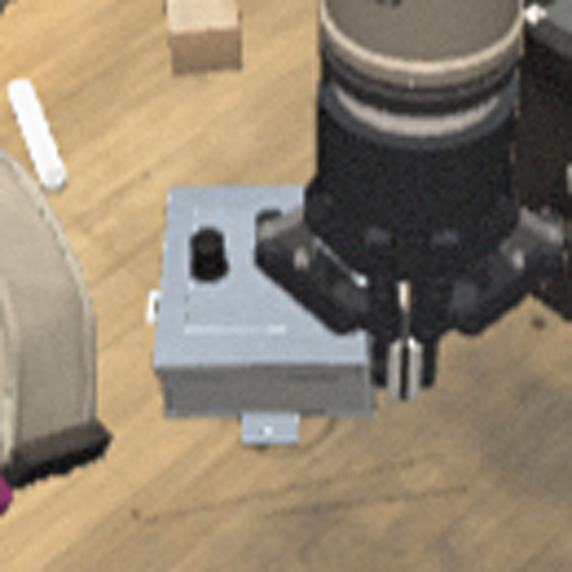

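The top view shows the lid shut, with its knuckles and the pin in one line and the head flush at (205,397) in the crop. The wood block, pliers and feeler gauge haven't moved, and the arm is clear of everything.

```bash
python3 -c "
from cell import manip
print(manip.close_job())"
```

```text
the job is handed in; nothing more can be done
None
```

The lid is back on its hinge, the pin is fully home, the swing test is done, and I handed the job in at about 23 s of robot time.

- **Lid:** I gripped the knob and pulled the lid about 15 mm until it stopped. The wrist picture showed its two knuckles in line between the box's three.
- **Pin:** I pushed it through all five knuckles with the closed fingers, at up to about 15 N. The head stopped where it should (y about -68 mm). The wrist picture showed the nose sticking out past the last knuckle.
- **Swing test:** I raised the lid by its knob to about 23.5°, which puts the far edge about 48–49 mm up. It turned on the pin. I then lowered it and let go, and its top measured level afterwards (0.0° tilt).
- **Touch-up after the test:** The lid's knuckles sat about 0.7 mm back, and I couldn't rule out a hairline gap at the pin head. I pulled the lid forward and pushed the pin again. At 22 N the head stopped in the same place, so it is home.

**Last checks:** The lid is shut, the knuckles are in line, the pin head is flush and the gripper is clear of everything. The wood block, pliers and feeler gauge are where they started, within the camera error of a few mm.

Two things disagreed along the way: the wrist and scene cameras each once reported the wood block as the pin head, which I ignored. The arm also missed its targets by up to about 8 mm, so I corrected from the measured positions.

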